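# Slide the sample cup under the sampling needle

### The job

Slide the sample carrier with the wide white cup along the bench, without lifting it, until the middle of the wide cup is right under the tip of the needle of the fixed sampling stand, then let go of it. Do not bump the stand, and leave the other carrier, which has only narrow cups, where it is.

Things in the scene. Friction and masses are not known exactly. Their poses are not given: they have to be found in the camera images.
- carrier_grip (a point): Centre, 41 mm above the bench, of the tab of the carrier to move: a loose aluminium plate 48 x 178 x 12 mm, 0.3 kg, flat on the bench, with an upright dark steel tab near one end, 14 mm thick in y, 40 mm long in x, top 71 mm above the bench; pinch it across y. z up, y along the plate from tab to cups; the plate spans y -26 to +152 mm, x +-24 mm.
- carrier_cup (a point): Centre of the rim of the wide white cup on that carrier, 125 mm from the tab along y. Cup 34 mm wide outside, 28 mm inside, rim 30 mm above the bench. A narrow cup (18 mm outside) stands between it and the tab. Axes as carrier_grip.
- needle_tip (a point): Lower tip of the upright needle (4 mm thick) of the fixed sampling stand, 46 mm above the bench. z up; +y points to the stand's post: its base (80 mm wide, 90 long, 16 high) begins 80 mm from the needle, its post is 161 mm high. A boom at 115 to 145 mm height runs from the post to 15 mm past the needle; below it hangs a white holder, 18 mm thick, down to 84 mm; a brass stub on top reaches 165 mm.
- other_carrier_cup (a point): Rim centre of the end cup of the other carrier, to be left alone: same plate and tab, but two narrow cups (18 mm outside) and no wide one. The cup is 125 mm from its tab, rim 30 mm above the bench.

How it is judged:
By the outcome, as a careful person would: the job done as asked, in the order asked, and still so for the second after the job is handed in, with the robot touching nothing.
It also fails if it takes over 29 s, if anything falls off the work surface, if the arm or the gripper's body presses on something with over 40 N, if the wrist force passes 120 N, or if a joint passes its speed limit or range.

### The arm

A 7-joint arm with a two-finger parallel gripper is mounted at the origin on a cart in front of the work surface, level with it; the furniture and walls round the work are solid. World frame = base frame: x ahead of the robot, y to its left, z up, the work surface at z = 0. Lengths are in m, angles in rad, forces in N, time in s.
With the tool pointing down it reaches from about 0.425 to 0.925 m from the base axis. Payload 6.8 kg.
Tool frame: the origin (TCP) lies on the mounting face of the last link; the fingertips stand 173 mm ahead of it and the grasp point (between the pads) lies 155 mm ahead of it; z points along the fingers, y is the line along which they close (so a half turn about z gives the same grasp; the last joint's range is limited). The gripper opens to 85 mm and grips with 20 to 120 N. Pads are 22 mm wide; open, the fingers measure 114 mm over their backs; the gripper's body (76 mm by 85 mm) begins 54 mm behind the grasp point. The pads swing forward as they close: fully open they stand 13 mm farther back than shut.
Start: joints at [-1.348, 0.477, 0.022, 1.555, -0.011, 1.109, -0.083], TCP at [0.219, 0.638, 0.405] pointing down, gripper open.
Joint ranges: [-2.96, 2.96], [-0.34, 2.1], [-1.41, 1.46], [0.24, 2.44], [-1.37, 4.51], [0.17, 1.92], [-2.96, 2.96]. Speed limits (rad/s): [2.39, 2.39, 3.14, 3.14, 3.14, 3.14, 3.14].

### API

Orientations are given as a unit quaternion [w, x, y, z].
In Python, from station import bot gives the robot as it stands. The module is installed in compiled form; this text tells all that it offers.
- The arm moves only by the shell command python3 -m pendant 'ROWS' [FORCE]. ROWS is JSON, a list of rows, each a list of 5 numbers: the finger opening in m, from 0 to 0.0854, then the shift along the tool's x, y, z in m, then the turn about the tool's z in degrees. In form: [[jaw, x, y, z, yaw], ...]. A call has 1 to 12 rows; each row shifts and turns the commanded pose from where the row before left it, along the tool's axes as they then stand; what a row does not reach is not made up. A row lasts 1/12 s, in which the tool goes at most 41.7 mm and 7.16 degrees, less where a joint would pass 70% of its speed; a pose out of reach is approached as far as the arm can. A call with a gripper value outside its range is refused whole. The fingers move at their own pace and stop on an object; FORCE is the grip in N (left out, the last holds). Time passes only in rows, so rows that do not move let the fingers close. It gives the time, the measured TCP pose, the force, the opening and the grip force at its end, in the units of the state.
- bot.get_obs(): the state, without advancing time (a new reading comes with each control period).
- bot.read_camera(name): name is "scene" or "top"; returns (picture, depth): 384x512x3 uint8, blue, green, red; 384x512 float32, m along the optical axis (not along the pixel's ray), 0 where there is no reading.
- bot.camera_model(name): a dict with "intrinsics" (3x3 intrinsics, pixels), "dist_coeffs" ([k1, k2, p1, p2, k3] as OpenCV has them; the pictures are not rectified), "R" (3x3) and "t" (3): a world point X has camera coordinates R X + t. Camera axes: x right, y down, z forward; pixel columns grow to the right and rows downward; lengths in m; the calibration is good to about 2 mm. A picture is of the moment at which its call begins. camera_model takes no time and is no camera call.
- bot.hand_in(): hands the job in; it is judged then, once.
Trained networks look in the newest picture that a camera, given by its name, has taken for a name from the list of things; names that differ only in an ending like _2 or _b are one class to them, and where a whole thing is asked for, a point or a joint stands for the part that bears it (a point fixed in the world has none). Each returns a list of dicts, best first, with "score" (0 to 1); they miss things now and then, are a little off and sometimes report something else, mostly with a low value. They report only what shows in the picture. A call takes as long as a camera call.
- bot.boxes_of(name, camera): "at" ([column, row] in pixels, amid what is visible of it).
- bot.trace(name, camera): "mask" (384x512 bool, what is visible of it) and "at" ([column, row] in pixels, amid what is visible of it).
- bot.pinpoint(name, camera): "at" ([column, row] in pixels: a listed point, or the origin of a listed thing).
The state is a dict: "t": time; "q": joint angles; "joint_vel": joint speeds; "joint_torque": joint torques, N m; "eef_pos": TCP position; "tool_rot": TCP orientation; "contact_force": force on the tool from outside, world axes, zero at the start; "torque": the same for the moment, N m; "gripper_width": opening from 0.0 (shut) to 1.0 (fully open); "grasp_force": force on a finger pad.
Only numpy, scipy, OpenCV 4.12 (cv2) and the standard library are available. Lean on these libraries where they do the work, as an engineer would, in place of code of your own. Each camera call takes 0.05 s, during which the arm holds its last target. There are 200 camera calls.

## Working session

There is one attempt and no reset: what is moved stays moved. The work goes in short steps, Python scripts to look and compute and a shell command to move; the robot and the scene stay as the last step left them, time stands still between calls to the robot, and variables do not carry over. Pictures are saved under pics/ and viewed, at most 10 in all, crops included, and the job is handed in when it is done.

```bash
mkdir -p pics
cat > h.py <<'E'
import numpy as np, cv2
from station import bot
def cam(n):
    m=bot.camera_model(n); return [np.array(m[k],float) for k in("intrinsics","dist_coeffs","R","t")]
def ray(n,p):
    K,d,R,t=cam(n); u=cv2.undistortPoints(np.array([[p]],float),K,d)[0,0]
    return -R.T@t, R.T@np.array([u[0],u[1],1])
def atz(n,p,z):
    o,v=ray(n,p); return o+v*(z-o[2])/v[2]
def tri(pa,pb,na="scene",nb="top"):
    o1,v1=ray(na,pa);o2,v2=ray(nb,pb)
    s=np.linalg.lstsq(np.c_[v1,-v2],o2-o1,rcond=None)[0]
    a,b=o1+v1*s[0],o2+v2*s[1]; return (a+b)/2,np.linalg.norm(a-b)
def proj(n,X):
    K,d,R,t=cam(n); return cv2.projectPoints(np.array(X,float).reshape(-1,1,3),cv2.Rodrigues(R)[0],t,K,d)[0][:,0]
E
python3 - <<'E'
from h import *
np.set_printoptions(precision=4,suppress=True)
o=bot.get_obs(); print(o)
for c in("scene","top"):
    im,d=bot.read_camera(c); cv2.imwrite(f"pics/{c}0.png",im); print(c,cam(c)[2:], ray(c,[256,192]))
    for n in("carrier_grip","carrier_cup","needle_tip","other_carrier_cup"):
        print(n,[(np.round(r["at"],1).tolist(),round(r["score"],2)) for r in bot.pinpoint(n,c)])
E
```

```text
{'t': 0.0, 'q': array([-1.3481,  0.4778,  0.0223,  1.5565, -0.0115,  1.1093, -0.0831]), 'joint_vel': array([-0.0006, -0.0011, -0.0001, -0.0003,  0.0003, -0.0016,  0.0009]), 'joint_torque': array([ -0.0008, -59.6468,   1.6073, -28.1208,   0.0123,   0.0093,
         0.    ]), 'eef_pos': array([0.2191, 0.6381, 0.4037]), 'tool_rot': array([-0.0001,  0.1646,  0.9864, -0.0009]), 'contact_force': array([ 0.6704, -0.0675,  0.5441]), 'torque': array([-0.0081,  0.0358, -0.0069]), 'grasp_force': 0.0, 'gripper_width': 0.9972998787517481}
scene [array([[ 0.8734, -0.4867,  0.0186],
       [-0.3586, -0.6686, -0.6515],
       [ 0.3295,  0.5623, -0.7585]]), array([-0.4267,  0.1244,  0.9431])] (array([ 0.1066, -0.6548,  0.8042]), array([ 0.3412,  0.5581, -0.7565]))
carrier_grip [([257.8, 215.3], 0.74)]
carrier_cup [([282.4, 254.1], 0.77)]
needle_tip [([341.6, 312.8], 0.61)]
other_carrier_cup [([205.7, 136.0], 0.64), ([340.6, 314.0], 0.42)]
top [array([[ 0.0027, -1.    ,  0.0093],
       [-0.9987, -0.0032, -0.0512],
       [ 0.0512, -0.0091, -0.9986]]), array([-0.1108,  0.4277,  1.3085])] (array([ 0.3604, -0.0975,  1.3296]), array([ 0.051 , -0.0313, -0.9985]))
carrier_grip [([267.4, 193.3], 0.88)]
carrier_cup [([307.7, 195.4], 0.7)]
needle_tip [([375.1, 186.8], 0.55)]
other_carrier_cup [([139.0, 184.6], 0.72)]
```

View pics/scene0.png

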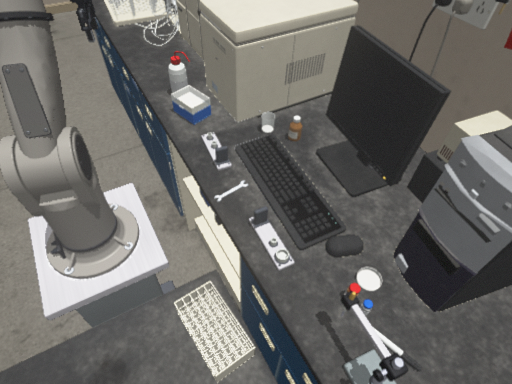

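View pics/top0.png

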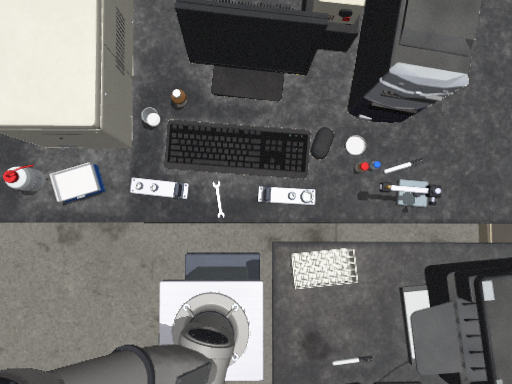

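Run:
```python
from h import *
np.set_printoptions(precision=4,suppress=True)
for n,a,b,z in[("grip",[257.8,215.3],[267.4,193.3],.041),("cup",[282.4,254.1],[307.7,195.4],.03),("needle",[341.6,312.8],[375.1,186.8],.046),("other",[205.7,136],[139,184.6],.03)]:
    print(n,*tri(a,b),atz("scene",a,z),atz("top",b,z))
```

```text
grip [ 0.4178 -0.1702  0.0416] 0.010297009203887496 [ 0.4133 -0.1677  0.041 ] [ 0.4224 -0.1726  0.041 ]
cup [ 0.4154 -0.2967  0.0246] 0.003834827072990277 [ 0.4116 -0.2984  0.03  ] [ 0.4169 -0.2969  0.03  ]
needle [ 0.4414 -0.4967  0.0485] 0.0032935129178820848 [ 0.4411 -0.4953  0.046 ] [ 0.4429 -0.4985  0.046 ]
other [0.441  0.225  0.0203] 0.01721365507319085 [0.429  0.2174 0.03  ] [0.4483 0.2194 0.03  ]
```

Both views show the target carrier (scene 250–293, 208–265; top 258–316, 186–205), with its wide cup toward the stand. The needle is at about (341,313) in scene and (375,187) in top. The other carrier is at far left. I'll enlarge both for accuracy.

Run:
```python
import cv2
a=cv2.imread("pics/scene0.png")[195:375,225:425]; b=cv2.imread("pics/top0.png")[140:225,250:450]
cv2.imwrite("pics/s1.png",cv2.resize(a,None,fx=3.3,fy=3.3,interpolation=cv2.INTER_CUBIC)); cv2.imwrite("pics/t1.png",cv2.resize(b,None,fx=4,fy=4,interpolation=cv2.INTER_CUBIC))
```

```text
(no output)
```

View pics/s1.png

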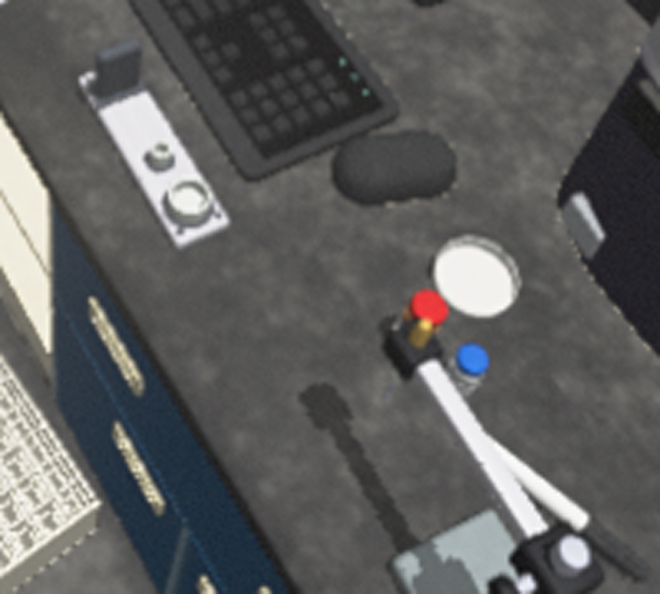

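View pics/t1.png

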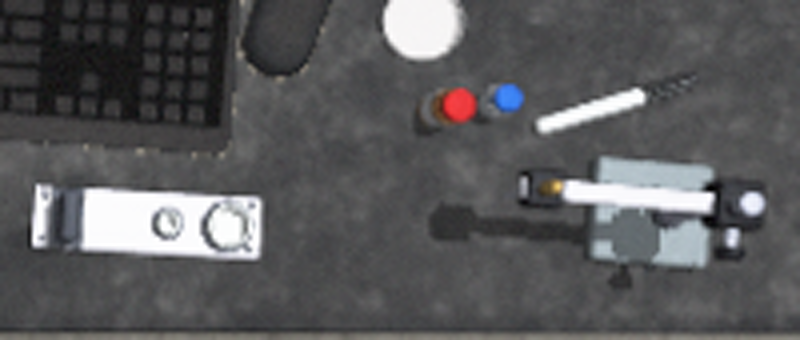

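The crops show the wide cup rim at scene crop (188,203) and top crop (227,227). The brass stub above the needle is at scene crop (427,325) and top crop (550,187). The red and blue vials sit beside the boom at greater x.

Run:
```python
from h import *
np.set_printoptions(precision=4,suppress=True)
S=lambda x,y:[x/3.3+225-.35,y/3.3+195-.35]
T=lambda x,y:[x/4+250-.375,y/4+140-.375]
print("cup",tri(S(188,200),T(227,226)))
print("narrow",tri(S(160,152),T(168,220)))
print("stub",tri(S(428,322),T(550,187)),atz("top",T(550,187),.165),atz("scene",S(428,322),.165))
print("redcap",tri(S(429,307),T(459,105)))
print("blue",tri(S(472,358),T(509,97)))
c=[atz("top",T(*p),.012) for p in[(33,184),(262,197),(260,260),(31,247)]];print(np.array(c))
c2=[atz("scene",S(*p),.012) for p in[(80,80),(178,248),(229,220)]];print(np.array(c2))
print("tabtop",[atz("top",T(*p),.071) for p in[(58,216),(58,188),(56,244)]])
for n in("carrier_grip","carrier_cup","needle_tip"):
  for c in("scene","top"):
    bot.read_camera(c); print(n,c,[(np.round(r["at"],1).tolist(),round(r["score"],2)) for r in bot.pinpoint(n,c)])
im,d=bot.read_camera("top");
K,dd,R,t=cam("top")
for p in [T(227,227),T(60,215),T(550,187),T(100,220)]: 
    i,j=map(int,np.round(p)); u=cv2.undistortPoints(np.array([[p]],float),K,dd)[0,0]; z=d[j,i]
    print(R.T@(np.array([u[0]*z,u[1]*z,z])-t))
```

```text
cup (array([ 0.4143, -0.2944,  0.0161]), np.float64(0.0020373751356926035))
narrow (array([ 0.4178, -0.2478,  0.0193]), np.float64(0.00400456043162805))
stub (array([ 0.4383, -0.4976,  0.1588]), np.float64(0.0034668690879998544)) [ 0.4365 -0.4943  0.165 ] [ 0.4366 -0.5     0.165 ]
redcap (array([ 0.5049, -0.4646,  0.0506]), np.float64(0.0026932188392178977))
blue (array([ 0.5123, -0.5057,  0.0397]), np.float64(0.0030036563099240013))
[[ 0.4476 -0.1446  0.012 ]
 [ 0.4381 -0.3229  0.012 ]
 [ 0.389  -0.321   0.012 ]
 [ 0.3986 -0.1432  0.012 ]]
[[ 0.3964 -0.1483  0.012 ]
 [ 0.3857 -0.324   0.012 ]
 [ 0.4337 -0.3225  0.012 ]]
tabtop [array([ 0.42  , -0.1611,  0.071 ]), array([ 0.4408, -0.1611,  0.071 ]), array([ 0.3992, -0.1597,  0.071 ])]
carrier_grip scene [([257.5, 214.0], 0.55), ([279.5, 252.5], 0.5)]
carrier_grip top [([264.1, 196.0], 0.93)]
carrier_cup scene [([276.3, 251.6], 0.96)]
carrier_cup top [([307.7, 193.9], 0.84)]
needle_tip scene [([343.4, 314.3], 0.89)]
needle_tip top [([376.7, 188.4], 0.73)]
[ 0.4144 -0.2946  0.018 ]
[ 0.421  -0.1629  0.065 ]
[ 0.4368 -0.4957  0.1608]
[ 0.4198 -0.1969  0.0101]
```

```bash
python3 -m pendant '[[0.0854,0,0,0,-5],[0.0854,0,0,0,-6],[0.0854,0,0,0,-5],[0.0854,-0.0179,-0.0329,0,0],[0.0854,-0.0179,-0.0329,0,0],[0.0854,-0.0179,-0.0329,0,0],[0.0854,-0.0179,-0.0329,0,0],[0.0854,-0.0179,-0.0329,0,0]]'
```

```text
t: 1.82
eef_pos: [0.3007, 0.4678, 0.4048]
tool_rot: [0.0, 0.026, 1.0, 0.0]
contact_force: [1.8, 0.2, -0.0]
gripper_width: 1.0
grasp_force: 0.0
```

```bash
python3 -m pendant '[[0.0854,-0.0179,-0.0329,0,0],[0.0854,-0.0179,-0.0329,0,0],[0.0854,-0.0179,-0.0329,0,0],[0.0854,-0.0179,-0.0329,0,0],[0.0854,-0.0179,-0.0329,0,0],[0.0854,-0.0133,-0.0351,0,0],[0.0854,-0.0133,-0.0351,0,0],[0.0854,-0.0133,-0.0351,0,0],[0.0854,-0.0133,-0.0351,0,0],[0.0854,-0.0133,-0.0351,0,0],[0.0854,-0.0133,-0.0351,0,0],[0.0854,-0.0133,-0.0351,0,0]]' && python3 -m pendant '[[0.0854,0.0047,-0.037,0,0],[0.0854,0.0047,-0.037,0,0],[0.0854,0.0047,-0.037,0,0],[0.0854,0.0047,-0.037,0,0],[0.0854,0.0047,-0.037,0,0],[0.0854,0.0047,-0.037,0,0],[0.0854,0,0,0,0]]'
```

```text
t: 2.82
eef_pos: [0.4615, 0.0486, 0.4051]
tool_rot: [0.0, 0.026, 1.0, 0.0]
contact_force: [1.1, 0.6, 0.9]
gripper_width: 1.001
grasp_force: 0.0
t: 3.4
eef_pos: [0.4196, -0.1764, 0.4054]
tool_rot: [0.001, 0.031, 1.0, -0.001]
contact_force: [-0.0, -0.3, -0.3]
gripper_width: 0.999
grasp_force: 0.0
```

```bash
python3 -m pendant '[[0.0854,0,0.005,0.03,0],[0.0854,0,0,0.035,0],[0.0854,0,0,0.035,0],[0.0854,0,0,0.03,0],[0.0854,0,0,0,0]]'
python3 - <<'E'
from h import *
np.set_printoptions(precision=4,suppress=True)
im,d=bot.read_camera("scene"); im2,d=bot.read_camera("top")
a=cv2.resize(im[130:300,180:330],None,fx=3,fy=3,interpolation=cv2.INTER_CUBIC); b=cv2.resize(im2[140:225,240:390],None,fx=2.6,fy=2.6,interpolation=cv2.INTER_CUBIC)
b=cv2.copyMakeBorder(b,0,a.shape[0]-b.shape[0],0,0,0)[:, :350]
cv2.imwrite("pics/c2.png",np.hstack([a,b])); print(bot.get_obs()["eef_pos"])
E
```

```text
t: 3.82
eef_pos: [0.4201, -0.1637, 0.2705]
tool_rot: [-0.004, 0.026, 1.0, 0.0]
contact_force: [-1.1, 0.9, 0.4]
gripper_width: 1.0
grasp_force: 0.0
[ 0.422  -0.1648  0.2747]
```

View pics/c2.png

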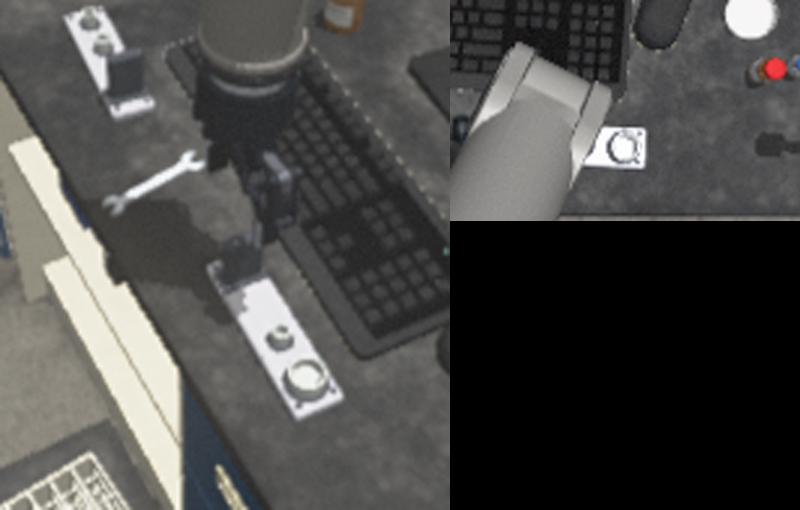

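The picture shows the open fingers straddling above the tab (tab at crop 240,258), clear of the keyboard. I'll continue down.

```bash
python3 -m pendant '[[0.0854,0,-0.005,0.025,0],[0.0854,0,0,0.025,0],[0.0854,0,0,0.015,0],[0.0854,0,0,0.01,0],[0.0854,0,0,0,0],[0.0854,0,0,0,0],[0.0854,0,0,0,0]]'; python3 -c "
from h import *
o=bot.get_obs();print(o['eef_pos'],o['tool_rot'],o['contact_force'])"
```

```text
t: 4.5
eef_pos: [0.4226, -0.17, 0.2012]
tool_rot: [0.001, 0.026, 1.0, -0.0]
contact_force: [-0.2, -1.0, -0.2]
gripper_width: 0.997
grasp_force: 0.0
[ 0.42258177 -0.16999559  0.20117564] [ 1.35092740e-03  2.57364649e-02  9.99667841e-01 -1.32279162e-04] [-0.22172346 -1.01707573 -0.19269033]
```

```bash
python3 -m pendant '[[0.05,0,0,0,0],[0.03,0,0,0,0],[0.02,0,0,0,0],[0.012,0,0,0,0],[0.008,0,0,0,0],[0.008,0,0,0,0],[0.008,0,0,0,0],[0.008,0,0,0,0]]' 40; python3 -c "
from h import *
o=bot.get_obs();print(o['eef_pos'],o['tool_rot'],o['contact_force'],o['torque'])
for n in('carrier_cup','needle_tip'):
  r=[]
  for c in('scene','top'):
    bot.read_camera(c); p=bot.pinpoint(n,c); print(n,c,p[:2]); r.append(p[0]['at'] if p else [0,0])
  print(tri(*r))
"
```

```text
t: 5.17
eef_pos: [0.4218, -0.1699, 0.1998]
tool_rot: [0.0, 0.026, 1.0, 0.0]
contact_force: [-0.5, 0.3, 4.2]
gripper_width: 0.161
grasp_force: 39.6
[ 0.42181978 -0.16987018  0.19984355] [1.18454421e-04 2.58486454e-02 9.99665861e-01 2.39876719e-05] [-0.54884736  0.26447327  4.17365563] [0.01376336 0.1387625  0.02609943]
carrier_cup scene [{'at': [280.4, 251.1], 'score': 0.68}]
carrier_cup top [{'at': [306.7, 190.6], 'score': 0.81}]
(array([ 0.42319161, -0.28987337,  0.02423633]), np.float64(0.019871795423398963))
needle_tip scene [{'at': [340.2, 310.9], 'score': 0.62}]
needle_tip top [{'at': [376.8, 190.0], 'score': 0.74}]
(array([ 0.43137792, -0.49577856,  0.06921024]), np.float64(0.0012982273794897097))
```

```bash
python3 -m pendant '[[0.008,0,0,0.001,0],[0.008,0,0,0,0],[0.008,-0.0005,-0.003,0,0],[0.008,-0.001,-0.006,0,0],[0.008,-0.0015,-0.009,0,0],[0.008,-0.002,-0.012,0,0],[0.008,-0.002,-0.012,0,0],[0.008,-0.002,-0.012,0,0],[0.008,-0.002,-0.012,0,0],[0.008,-0.001,-0.006,0,0],[0.008,-0.0005,-0.003,0,0],[0.008,0,0,0,0]]'
```

```text
t: 6.57
eef_pos: [0.4315, -0.2441, 0.1998]
tool_rot: [0.001, 0.025, 1.0, 0.002]
contact_force: [-1.2, 9.4, 20.9]
gripper_width: 0.153
grasp_force: 41.8
```

```bash
python3 -m pendant '[[0.008,-0.001,-0.006,-0.0005,0],[0.008,-0.0018,-0.01,0,0],[0.008,-0.0025,-0.014,0,0],[0.008,-0.0025,-0.014,0,0],[0.008,-0.0025,-0.014,0,0],[0.008,-0.0025,-0.014,0,0],[0.008,-0.0025,-0.014,0,0],[0.008,-0.002,-0.012,0,0],[0.008,-0.001,-0.007,0,0],[0.008,-0.0005,-0.003,0,0],[0.008,0,0,0,0],[0.008,0,0,0,0]]'
python3 - <<'E'
from h import *
np.set_printoptions(precision=4,suppress=True)
im,d=bot.read_camera("scene"); im2,d2=bot.read_camera("top")
a=cv2.resize(im[240:360,265:385],None,fx=4,fy=4,interpolation=cv2.INTER_CUBIC); b=cv2.resize(im2[160:220,310:420],None,fx=2.9,fy=2.9,interpolation=cv2.INTER_CUBIC)
b=cv2.copyMakeBorder(b,0,a.shape[0]-b.shape[0],0,0,0)
cv2.imwrite("pics/c3.png",np.hstack([a,b])); cv2.imwrite("pics/top3.png",im2); cv2.imwrite("pics/sc3.png",im)
for n in("carrier_cup","needle_tip"):
  for c in("scene","top"): print(n,c,bot.pinpoint(n,c)[:2])
print(bot.get_obs()["eef_pos"])
E
```

```text
t: 7.57
eef_pos: [0.4442, -0.3538, 0.1998]
tool_rot: [0.0, 0.026, 1.0, 0.001]
contact_force: [0.3, 2.9, 11.0]
gripper_width: 0.161
grasp_force: 40.6
carrier_cup scene [{'at': [329.1, 310.1], 'score': 0.59}]
carrier_cup top []
needle_tip scene [{'at': [340.0, 314.0], 'score': 0.68}]
needle_tip top [{'at': [373.9, 187.7], 'score': 0.62}]
[ 0.4442 -0.3537  0.1998]
```

View pics/c3.png

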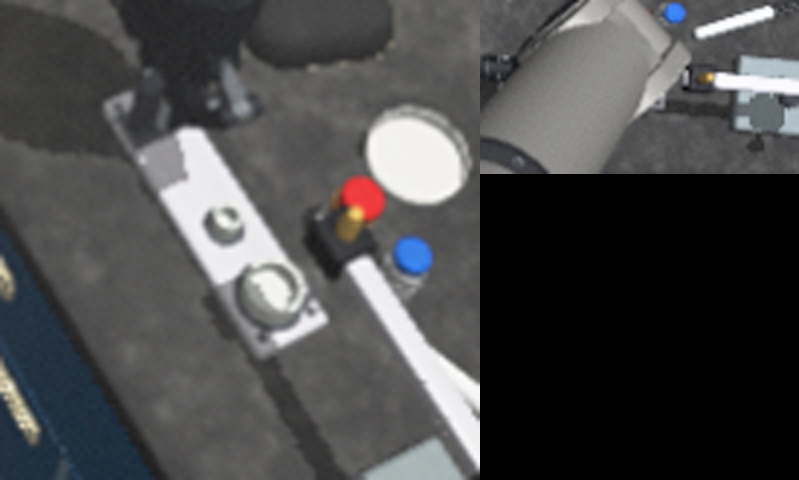

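The picture shows the wide cup at scene crop (272,290), still short of the needle below the black boom head at (345,240). I'll quantify with reprojections.

Run:
```python
from h import *
np.set_printoptions(precision=4,suppress=True)
im=cv2.imread("pics/sc3.png"); x0,y0=300,265;f=9
a=cv2.resize(im[y0:y0+65,x0:x0+80],None,fx=f,fy=f,interpolation=cv2.INTER_CUBIC)
def mark(X,col):
    p=((proj("scene",X)-[x0,y0]+.5)*f); 
    for q in p: cv2.circle(a,tuple(int(v) for v in q),4,col,1)
th=np.linspace(0,2*np.pi,24)
cx,cy=.4368,-.4788
mark(np.c_[cx+.017*np.cos(th),cy+.017*np.sin(th),0*th+.03],(0,255,0))
mark([[.4395,-.497,z] for z in(.046,.084,.115,.145,.165)],(255,0,255))
mark([[.4395,-.482,.115],[.4395,-.482,.145]],(255,255,0))
cv2.imwrite("pics/o3.png",a)
print(atz("scene",[333,312.5],.03),proj("top",[[.4395,-.497,.046],[.4395,-.497,.165],[.4395,-.482,.145],[.4395,-.482,.115]]))
```

```text
[ 0.4313 -0.482   0.03  ] [[374.6065 187.9219]
 [388.1086 185.2985]
 [380.2577 185.7605]
 [376.8554 186.4479]]
```

View pics/o3.png

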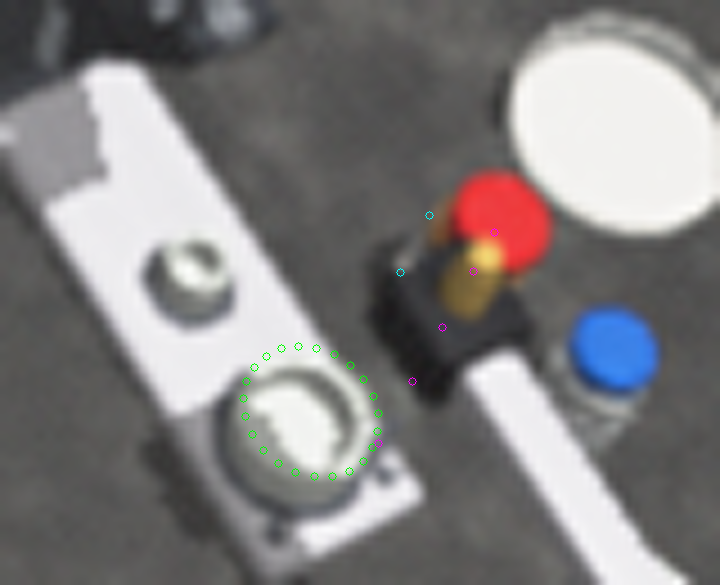

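The overlay shows the scene calibration shifted about (-1,+2) px, the same for the cup and the stub. I'll average the point detector and stretch contrast to find the needle.

Run:
```python
from h import *
np.set_printoptions(precision=4,suppress=True)
R={};ims=[];tims=[]
for i in range(10):
  for c,ns in(("scene",("needle_tip","carrier_cup")),("top",("needle_tip",))):
    im,_=bot.read_camera(c); (ims if c=="scene" else tims).append(im.astype(float))
    for n in ns:
      p=[r["at"] for r in bot.pinpoint(n,c) if r["score"]>.4][:1]
      R.setdefault((n,c),[]).extend(p)
for k,v in R.items():
  v=np.array(v); print(k,len(v),np.median(v,0),v.mean(0),v.std(0))
m=lambda k:np.median(R[k],0)
print("needle tri",tri(m(("needle_tip","scene")),m(("needle_tip","top"))),"scene z",atz("scene",m(("needle_tip","scene")),.046),"top z",atz("top",m(("needle_tip","top")),.046))
print("cup scene",atz("scene",m(("carrier_cup","scene")),.03))
a=np.mean(ims,0)[275:335,315:375]; b=np.mean(tims,0)[165:210,355:400]
g=lambda x,f:cv2.resize(np.clip((np.clip(x,0,255)/255)**.55*255,0,255).astype(np.uint8),None,fx=f,fy=f,interpolation=cv2.INTER_CUBIC)
A=g(a,8);B=g(b,7);B=cv2.copyMakeBorder(B,0,A.shape[0]-B.shape[0],0,0,0)
cv2.imwrite("pics/z4.png",np.hstack([A,B])); print(bot.get_obs()["t"])
```

```text
('needle_tip', 'scene') 9 [340.6 313.5] [311.5889 273.8778] [54.4942 74.828 ]
('carrier_cup', 'scene') 9 [329.8 310.4] [329.7333 310.8667] [1.1681 1.8049]
('needle_tip', 'top') 10 [375.1 187.9] [375.41 188.04] [1.391  1.3055]
needle tri (array([ 0.4383, -0.4968,  0.0485]), np.float64(0.0028757299339713686)) scene z [ 0.4381 -0.4955  0.046 ] top z [ 0.4396 -0.4985  0.046 ]
cup scene [ 0.4279 -0.4746  0.03  ]
10.3667
```

View pics/z4.png

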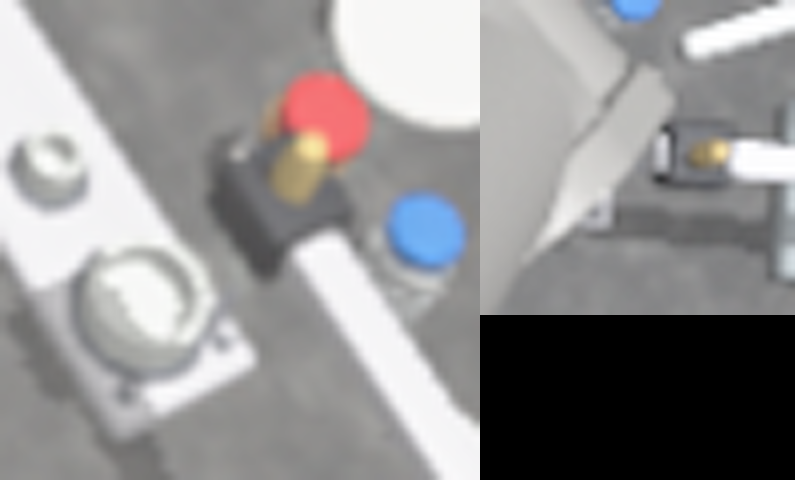

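The stretched view shows the cup rim centre near scene (334,312.5). The needle itself is too thin to make out in colour, so I'll use depth to locate it.

Run:
```python
from h import *
np.set_printoptions(precision=4,suppress=True,linewidth=250)
def xyz(c,n=3):
    D=[bot.read_camera(c)[1] for _ in range(n)]; d=np.median(D,0)
    K,k,R,t=cam(c); h,w=d.shape; uv=np.stack(np.meshgrid(np.arange(w),np.arange(h)),-1).reshape(-1,1,2).astype(float)
    u=cv2.undistortPoints(uv,K,k)[:,0]; P=np.c_[u,np.ones(len(u))]*d.reshape(-1,1)
    return ((P-t)@R).reshape(h,w,3)
S=xyz("scene");T=xyz("top"); np.savez("d.npz",S=S,T=T)
print("scene z mm cols 325..358"); 
for r in range(296,324): print(r,(S[r,325:358,2]*1000).round().astype(int))
print("top cols 366..396")
for r in range(180,196): print(r,(T[r,366:396,2]*1000).round().astype(int))
```

```text
scene z mm cols 325..358
296 [ 11  10  11  10  11  10  -1   0   0   0  -1  -2  -1   0  -2   1   0 141 142 143 143 142 143 142 151 149 156 157 159 160 158 142  35]
297 [ 13  12  12  10  10  11  -2  -2  -2  -2  -2  -2   0   1   0  -2 133 138 142 142 142 143 142 140 149 149 154 155 156 156 142 143 141]
298 [ 13  11  12  11  12  11  12   0  -1  -2  -3  -2  -1  -2  -2   0 131 136 139 141 142 143 142 141 143 146 150 151 153 151 141 142 143]
299 [ 13  12  12  10  11  10  12  10  -1   0   0   0   0   0  -1 123 130 133 137 140 142 142 143 143 142 144 147 147 147 143 143 142 143]
300 [ 13  11  12  11  11  12  11  12   0   0   0  -1  -1  -2  -1 122 126 130 135 140 142 142 142 142 141 141 143 142 142 141 142 142 142]
301 [ 10  13  11   9  11  13  12  11  10  -1   0   0   0   0   0 120 124 129 133 136 141 142 143 143 143 144 144 143 144 141 144 143 142]
302 [ 11  11  10  11  13  12  11  10  11  10   0  -1  -1   0  -1  -1 122 126 129 134 138 140 141 142 143 142 141 142 143 143 143 143 142]
303 [ 11  12  11  12  12  11  12  11  12  12  -1  -1  -2   1  -1   0  -1 122 126 131 135 138 139 141 143 142 
[... 3990 characters left out ...]
3   2 126 135 143 141 143 143 148 140 143 141 144  -1   1   2   1   4]
191 [430 429 430 429 428 428 426 426 423   0   2   0  -1   0   0   2 122 126 126 133 136 139 141 141   0  -2  -2   1   0   2]
192 [430 430 431 428 427 427 427  -2   0  -2   2  -1   0   0   0   2  -1  -1   0   0  -3   1  -1   0   0   0  -5   0   1  -2]
193 [430 428 430 429 428 427  13  -2   3  -4  -2   0  -1  -1  -1  -1  -2   1  -2   2   0   3   0   0  -1   1  -4   0   2   0]
194 [430 431 429 427  12  14  11  -2   0  -2   2   2  -1  -3   1   1  -2   0   4  -2   1  -1  -2   0   0  -1   0   2   1  -1]
195 [429 432 429  12  13  13  11   1  -1  -2   0   0   1   2  -3  -1   1  -1  -2  -1   1   3   1   4   1  -1   2   0   0   1]
```

The depth resolves the needle clearly (scene rows 311–316, cols 341–344). I'll fit both from the depth data.

```bash
cat > fit.py <<'E'
from h import *
from scipy.optimize import least_squares
np.set_printoptions(precision=4,suppress=True)
def rel(S):
    W=S[300:325,318:362].reshape(-1,3)
    N=W[(W[:,2]>.045)&(W[:,2]<.078)]; v=(ray("scene",[341,315])[1])[:2]
    n=np.median(N[:,:2],0); n2=n+.0013*v/np.linalg.norm(v)
    C=W[(W[:,2]>.0265)&(W[:,2]<.033)]
    f=least_squares(lambda c:np.hypot(*(C[:,:2]-c).T)-.0155,C[:,:2].mean(0),loss="soft_l1",f_scale=.002)
    print("needle",n2,len(N),N.std(0),"cup",f.x,len(C),"rel",n2-f.x); return n2-f.x
E
python3 -c "
from fit import *
rel(np.load('d.npz')['S']); o=bot.get_obs(); print(o['t'],o['eef_pos'],o['contact_force'])"
```

```text
needle [ 0.4352 -0.501 ] 12 [0.0008 0.0012 0.0083] cup [ 0.4332 -0.4792] 68 rel [ 0.0021 -0.0218]
10.6667 [ 0.4442 -0.3537  0.1998] [-1.0526  3.4135 10.5044]
```

```bash
python3 -m pendant '[[0.008,-0.0005,-0.003,0,0],[0.008,-0.0008,-0.006,0,0],[0.008,-0.0008,-0.006,0,0],[0.008,-0.0006,-0.004,0,0],[0.008,-0.0004,-0.0027,0,0],[0.008,0,0,0,0],[0.008,0,0,0,0]]'
cat > xyz.py <<'E'
from fit import *
def xyz(c,n=3):
    D=[bot.read_camera(c)[1] for _ in range(n)]; d=np.median(D,0)
    K,k,R,t=cam(c); h,w=d.shape; uv=np.stack(np.meshgrid(np.arange(w),np.arange(h)),-1).reshape(-1,1,2).astype(float)
    u=cv2.undistortPoints(uv,K,k)[:,0]; P=np.c_[u,np.ones(len(u))]*d.reshape(-1,1)
    return ((P-t)@R).reshape(h,w,3)
E
python3 -c "
from xyz import *
rel(xyz('scene'));print(bot.get_obs()['eef_pos'])"
```

```text
t: 11.25
eef_pos: [0.4464, -0.3751, 0.1998]
tool_rot: [0.0, 0.025, 1.0, 0.001]
contact_force: [-0.2, 5.1, 10.6]
gripper_width: 0.156
grasp_force: 40.7
needle [ 0.4353 -0.5009] 12 [0.0009 0.0012 0.0079] cup [ 0.4367 -0.4972] 78 rel [-0.0014 -0.0037]
[ 0.4464 -0.375   0.1998]
```

Run:
```python
from xyz import *
S0=np.load("d.npz")["S"];S1=xyz("scene");np.savez("d1.npz",S=S1)
def circ(W,r,lo,hi,c0):
    C=W[(W[:,2]>lo)&(W[:,2]<hi)]; C=C[np.hypot(*(C[:,:2]-c0).T)<.028]
    a=least_squares(lambda c:np.hypot(*(C[:,:2]-c).T)-r,c0,loss="soft_l1",f_scale=.0015).x
    th=np.degrees(np.arctan2(*(C[:,:2]-a).T[::-1])); h=np.histogram(th,12,(-180,180))[0]
    return a,len(C),h
for S,cy in((S0,-.479),(S1,-.4995)):
    W=S[240:340,280:370].reshape(-1,3)
    print("wide",*circ(W,.0155,.027,.033,np.array([.434,cy])))
    print("narrow",*circ(W,.0075,.024,.034,np.array([.436,cy+.05])))
    P=W[(abs(W[:,2]-.0115)<.004)&(abs(W[:,0]-.435)<.04)&(W[:,1]<cy+.1)&(W[:,1]>cy-.04)]
    print("plate front y",np.percentile(P[:,1],[0.5,1,2]))
```

```text
wide [ 0.4332 -0.4792] 67 [8 7 6 9 7 5 3 5 4 4 4 5]
narrow [ 0.4353 -0.4324] 33 [4 3 3 2 3 1 3 4 2 2 2 4]
plate front y [-0.5059 -0.5055 -0.5047]
wide [ 0.4364 -0.5003] 65 [4 6 7 6 5 5 4 4 5 5 7 7]
narrow [ 0.4375 -0.4535] 35 [3 3 2 3 3 3 4 2 4 3 2 3]
plate front y [-0.5272 -0.5266 -0.5257]
```

```bash
python3 -m pendant '[[0.02,0,0,0,0],[0.03,0,0,0,0],[0.045,0,0,0,0],[0.045,0,0,0,0],[0.045,0,0,0,0],[0.045,0,0,-0.01,0],[0.045,0,0,-0.025,0],[0.045,0,0,-0.035,0],[0.045,0,0,-0.035,0],[0.045,0,0,-0.035,0],[0.045,0,0,-0.02,0],[0.045,0,0,0,0]]'
python3 - <<'E'
from xyz import *
S1=xyz("scene"); W=S1[240:340,280:370].reshape(-1,3); rel(S1)
cy=-.4995
P=W[(abs(W[:,2]-.0115)<.004)&(abs(W[:,0]-.435)<.04)&(W[:,1]<cy+.1)&(W[:,1]>cy-.04)]
print("plate front",np.percentile(P[:,1],[.5,1,2]))
C=W[(W[:,2]>.027)&(W[:,2]<.033)]; C=C[np.hypot(*(C[:,:2]-[.436,cy]).T)<.028]
print(least_squares(lambda c:np.hypot(*(C[:,:2]-c).T)-.0155,[.436,cy],loss="soft_l1",f_scale=.0015).x)
im,_=bot.read_camera("scene"); cv2.imwrite("pics/f.png",cv2.resize(im[200:380,230:430],None,fx=3.3,fy=3.3,interpolation=cv2.INTER_CUBIC))
print(bot.get_obs()["eef_pos"])
E
```

```text
t: 12.55
eef_pos: [0.4463, -0.3775, 0.365]
tool_rot: [0.004, 0.026, 1.0, -0.002]
contact_force: [0.3, -0.4, 0.3]
gripper_width: 0.53
grasp_force: 0.0
needle [ 0.4352 -0.5009] 12 [0.0008 0.0012 0.0089] cup [ 0.4369 -0.4978] 71 rel [-0.0016 -0.0031]
plate front [-0.5269 -0.5263 -0.5256]
[ 0.4368 -0.5004]
[ 0.4452 -0.3755  0.3583]
```

View pics/f.png

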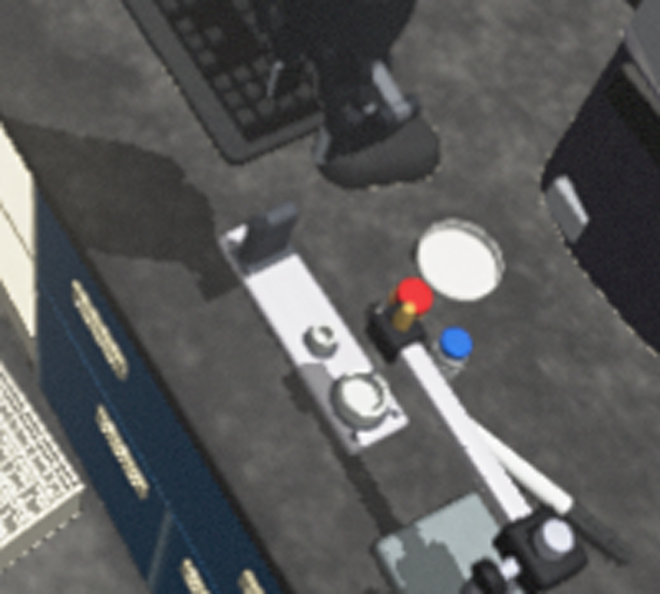

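The carrier stands free on the bench and the gripper is well above it. The wide cup at crop (360,398) has its centre within about 2 mm of the needle axis.

```bash
python3 -m pendant '[[0.045,0,0,0,0],[0.045,0,0,0,0],[0.045,0,0,0,0]]'; python3 -c "
from station import bot
print(bot.hand_in())"
```

```text
t: 13.0
eef_pos: [0.4454, -0.3759, 0.3582]
tool_rot: [-0.001, 0.026, 1.0, 0.0]
contact_force: [0.4, 0.4, 0.4]
gripper_width: 0.527
grasp_force: 0.0
the job is handed in; nothing more can be done
None
```

I slid the carrier along the bench until the wide cup's middle was under the needle tip, about 2 mm off by the depth camera, then let go and handed the job in at 13.0 s; the stand and the other carrier were not touched.

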